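# Find the heavier candle tin and present it over the packing carton

### The arm

A 7-joint arm with a two-finger parallel gripper is mounted at the origin on the work surface. World frame = base frame: x ahead of the robot, y to its left, z up, the work surface at z = 0. Lengths are in mm, angles in degrees, forces in N, time in s.
With the tool pointing down it reaches from about 400 to 875 mm from the base axis. Payload 4.4 kg.
Tool frame: the origin (TCP) lies on the centre line of the jaws, within the pads' length; the fingertips stand 25 mm ahead of it and the grasp point (between the pads) lies 6 mm ahead of it; z points along the fingers, y is the direction in which the jaws open and shut (so a half turn about z gives the same grasp; the last joint's range is limited). The gripper opens to 85 mm and grips with 20 to 120 N. Pads are 22 mm wide; open, the fingers measure 114 mm over their backs; the gripper's body (76 mm by 85 mm) begins 54 mm behind the grasp point. The pads swing forward as they close: fully open they stand 13 mm farther back than shut.
Start: joints at [-73.728, 36.005, 2.206, 86.941, -1.547, 57.084, -1.146], TCP at [222.739, 610.659, 256.313] pointing down, gripper open.
Joint ranges: [-175.42, 175.42], [-21.48, 121.26], [-71.46, 75.88], [10.55, 141.38], [-63.04, 243.04], [13.31, 113.54], [-168.57, 168.57]. Speed limits (degrees/s): [147.25, 147.25, 180, 180, 180, 180, 180].

### API

Orientations are given as a 3x3 rotation matrix whose columns are the frame's x, y, z axes.
In Python, from workcell import arm gives the robot as it stands. The module is installed in compiled form; this text tells all that it offers.
- The arm moves only by the tool drive_tool, never from a script. Its argument "motion" is a list of rows, each an object of numbers: "gripper": the closure, from -1 (fully open) to 1 (shut); "dx", "dy", "dz": the shift along the tool's x, y, z in cm; "wx", "wy", "wz": the turn, a rotation vector about the tool's x, y, z in degrees. In form: [{"gripper": .., "dx": .., "dy": .., "dz": .., "wx": .., "wy": .., "wz": ..}, ...]. A call has 1 to 12 rows; each row shifts and turns the commanded pose from where the row before left it, along the tool's axes as they then stand; what a row does not reach is not made up. A row lasts 1/10 s, in which the tool goes at most 50 mm and 8.59 degrees, less where a joint would pass 70% of its speed; a pose out of reach is approached as far as the arm can. A call with a gripper value outside its range is refused whole. The fingers move at their own pace and stop on an object; "newtons" is the grip in N (left out, the last holds). Time passes only in rows, so rows that do not move let the fingers close. It gives the time, the measured TCP pose, the force and the opening at its end, in the units of the state.
- arm.state(): the state, without advancing time (a new reading comes with each control period).
- arm.camera(name): name is "side" or "top" or "wrist"; returns the picture (384x512x3 uint8, red, green, blue); there is no depth.
- arm.camera_params(name): a dict with "intrinsics" (3x3 intrinsics, pixels), "k1" (the pictures are not rectified: a ray, as slopes to the right and down, at radius r is drawn at 1 + k1 r^2 times it, then the intrinsics apply), "camera_from_world" (4x4, takes a point from world to camera coordinates); the wrist camera has in their place "T_tool_cam" (4x4, takes a point from camera to tool coordinates, whose origin is the TCP and whose axes are the flange's). Camera axes: x right, y down, z forward; pixel columns grow to the right and rows downward; lengths in mm; the calibration is good to about 2 mm. A picture is of the moment at which its call begins: read the wrist's pose just before it. camera_params takes no time and is no camera call.
- arm.finish_job(): hands the job in, once; it reports no verdict.
Trained networks look in the newest picture that a camera, given by its name, has taken for a name from the list of things; names that differ only in an ending like _2 or _b are one class to them, and where a whole thing is asked for, a point or a joint stands for the part that bears it (a point fixed in the world has none). Each returns a list of dicts, best first, with "confidence" (0 to 1); they miss things now and then, are a little off and sometimes report something else, mostly with a low value. They report only what shows in the picture. A call takes as long as a camera call. They do not tell look-alikes from the thing itself.
- arm.find_in(name, camera): "point" ([column, row] in pixels, amid what is visible of it).
- arm.silhouettes(name, camera): "mask" (384x512 bool, what is visible of it) and "point" ([column, row] in pixels, amid what is visible of it).
- arm.tip_of(name, camera): "point" ([column, row] in pixels: a listed point, or the origin of a listed thing).
The state is a dict: "time": time; "q": joint angles; "qd": joint speeds; "joint_efforts": joint torques, N m; "eef_pos": TCP position; "tcp_rot": TCP orientation; "contact_force": force on the tool from outside, world axes, zero at the start; "wrist_torque": the same for the moment, N m; "opening": finger opening in mm.
Only numpy, scipy, OpenCV 4.12 (cv2) and the standard library are available. Lean on these libraries where they do the work, as an engineer would, in place of code of your own. Each camera call takes 0.05 s, during which the arm holds its last target. There are 200 camera calls.

### The job

At the candle-packing table, first push the open white carton along the rollers, without lifting it off them, all the way into the packing bay until it rests against the end stop. Then lift the two lidded tins off the cork mat one after the other to feel which is heavier, standing the lighter one back upright on the mat. Finish while holding the heavier tin upright and still in the gripper, a few centimetres above the middle of the open carton without touching it; never tip a tin over, and leave the bottles, cup and candles around where they are.

Things in the scene. Friction and masses are not known exactly. Their poses are not given: they have to be found in the camera images.
- track: fixed roller track 160 (own x) by 380 mm (own y); origin: centre of its underside on the table, z up. Free steel rollers lie across it, tops 35 mm up; they drag on the carton with about 1 N. Side rails 42 mm tall, inner faces at own x +-65 mm, outer +-74. The bay is the -y end; the +y end is open. The carton is pushed towards own -y
- bay (a point): where the carton's origin is when it rests against the end stop: own (0, -120, 35) mm of the track, axes as the track's. The bay has plywood cheeks 90 mm above the table on both sides (outer faces at own x +-77 mm, 125 mm long) and an end stop 90 mm tall, its inner face 60 mm from this point towards -y
- carton: loose white open-topped carton on the rollers, outside 120 x 120 x 80 mm, walls and floor 4 mm, 0.17 to 0.29 kg; origin at the centre of its underside, axes parallel to the track's. It starts 120 to 190 mm from its place in the bay; its rim is 115 mm above the table
- mat: fixed cork mat, 130 mm (own x) by 250 mm (own y), 6 mm thick; origin at the centre of its underside, on the table. The tins start on it, about 70 mm either side of its centre along own y
- tin_a: one of two identical plain metal tins, lid fixed, upright: 60 mm diameter, 78 mm tall; origin: centre of its underside. A candle lies loose inside with 1 to 8 mm of play. One tin weighs 0.17 to 0.23 kg in all, the other 0.35 to 0.45; which is which changes and cannot be seen. A grip of 30 to 60 N across it at half height does no harm
- tin_b: one of two identical plain metal tins, lid fixed, upright: 60 mm diameter, 78 mm tall; origin: centre of its underside. A candle lies loose inside with 1 to 8 mm of play. One tin weighs 0.17 to 0.23 kg in all, the other 0.35 to 0.45; which is which changes and cannot be seen. A grip of 30 to 60 N across it at half height does no harm (the other tin)
- glass_bottle: bystander: green glass bottle with cork, 60 mm diameter, 150 mm tall, beyond the track; origin at the centre of its underside
- pillar: bystander: grey pillar candle, 68 mm diameter, 93 mm tall, beyond the track; origin at the centre of its underside
- vial: bystander: small amber dye vial, 26 mm diameter, 55 mm tall, between the mat and the robot; origin at the centre of its underside
- jar: bystander: glass jar with white cap, 44 mm diameter, 50 mm tall, beyond the mat; origin at the centre of its underside
- cup: bystander: white open paper cup, 72 mm across, 80 mm tall, beyond the track; origin at the centre of its underside
- tealight0: bystander: tea light in aluminium cup, 38 mm diameter, 16 mm tall plus wick, on the mat's near half between the tins; origin at the centre of its underside
- tealight1: bystander: another tea light, same size, on the mat's far half between the tins; origin at the centre of its underside
Things that resemble listed ones, but are neither listed nor needed, are in the scene too. What is shaped like the tin_b but blue is not meant.

How it is judged:
By the outcome, as a careful person would: the job done as asked, in the order asked, and still so for the second after the job is handed in, while the arm keeps its last pose, push and grip.
It also fails if it takes over 72 s, if anything falls off the work surface, if the arm or the gripper's body presses on something with over 40 N, if the wrist force passes 120 N, or if a joint passes its speed limit or range.

## Working session

There is one attempt and no reset: what is moved stays moved. The work goes in short steps, Python scripts to look and compute and a tool call to move; the robot and the scene stay as the last step left them, time stands still between calls to the robot, and variables do not carry over. Pictures are saved under pics/ and viewed, about 8 in all and at most 12, crops included, and the job is handed in when it is done.

Besides the shell and the picture viewer there is one more tool, called after "Emit:" as name(argument=value, ...), one argument or row to a line, values as JSON. drive_tool: Moves the arm, as the interface text tells. Its arguments: {"type":"object","properties":{"motion":{"type":"array","items":{"type":"object","properties":{"gripper":{"type":"number"},"dx":{"type":"number"},"dy":{"type":"number"},"dz":{"type":"number"},"wx":{"type":"number"},"wy":{"type":"number"},"wz":{"type":"number"}}}},"newtons":{"type":"number"}},"required":["motion"]}

```bash
mkdir -p pics; cat > h.py <<'E'
import numpy as np, cv2
from workcell import arm
def ray(cam,uv,s=None):
    p=arm.camera_params(cam);K=np.array(p["intrinsics"]);k=p["k1"]
    d=np.array([(uv[0]-K[0,2])/K[0,0],(uv[1]-K[1,2])/K[1,1]]);u=d.copy()
    for _ in range(20):u=d/(1+k*(u@u))
    v=np.array([u[0],u[1],1.])
    if cam=="wrist":
        s=s or arm.state();T=np.array(p["T_tool_cam"]);R=np.array(s["tcp_rot"])
        return R@T[:3,3]+np.array(s["eef_pos"]),R@T[:3,:3]@v
    M=np.array(p["camera_from_world"]);R=M[:3,:3]
    return -R.T@M[:3,3],R.T@v
def at(cam,uv,z,s=None):
    o,d=ray(cam,uv,s);return o+d*(z-o[2])/d[2]
def proj(cam,P,s=None):
    p=arm.camera_params(cam);K=np.array(p["intrinsics"])
    if cam=="wrist":
        s=s or arm.state();T=np.array(p["T_tool_cam"]);R=np.array(s["tcp_rot"])
        c=T[:3,:3].T@(R.T@(np.array(P)-np.array(s["eef_pos"]))-T[:3,3])
    else:
        M=np.array(p["camera_from_world"]);c=M[:3,:3]@P+M[:3,3]
    u=c[:2]/c[2];u=u*(1+p["k1"]*(u@u));return K[:2,:2]@u+K[:2,2]
def snap(cam,f):
    im=arm.camera(cam);cv2.imwrite("pics/"+f,cv2.cvtColor(im,cv2.COLOR_RGB2BGR));return im
E
python3 - <<'E'
from h import *
np.set_printoptions(precision=1,suppress=True)
a=snap("top","top.png");b=snap("side","side.png")
for n in ["track","bay","carton","mat","tin_a","glass_bottle","pillar","vial","jar","cup","tealight0"]:
  for c in ["top","side"]:
    print(n,c,[(np.round(r["point"],1).tolist(),round(r["confidence"],2),at(c,r["point"],{"bay":35,"carton":35,"tin_a":6,"mat":0}.get(n,0))[:2]) for r in arm.tip_of(n,c)])
s=arm.state();print(s["tcp_rot"],s["contact_force"],s["time"],s["opening"])
E
```

```text
track top [([136.8, 209.6], 0.64, array([520.3, 200.4])), ([154.2, 207.1], 0.56, array([525.9, 155.5]))]
track side [([222.8, 164.9], 0.72, array([523.5, 164.2]))]
bay top [([202.2, 204.0], 0.61, array([529.1,  27.3]))]
bay side [([235.3, 177.8], 0.91, array([544.6,  32.4]))]
carton top [([134.6, 208.5], 0.59, array([521.2, 196.4]))]
carton side [([221.5, 148.7], 0.88, array([529.1, 213.3]))]
mat top [([335.0, 218.9], 0.71, array([ 486.1, -309.8]))]
mat side [([238.7, 264.9], 0.91, array([ 489.9, -299.6]))]
tin_a top [([365.3, 222.3], 0.82, array([ 475.6, -386.2])), ([304.2, 215.7], 0.64, array([ 495.7, -229.9])), ([411.0, 212.7], 0.59, array([ 497.7, -505.4])), ([149.8, 208.9], 0.32, array([521.1, 165.4]))]
tin_a side [([262.5, 327.8], 0.82, array([ 505. , -504.1])), ([232.3, 246.2], 0.74, array([ 485. , -234.5])), ([240.4, 289.7], 0.71, array([ 477.6, -385.6]))]
glass_bottle top [([224.4, 133.5], 0.76, array([715. , -28.2]))]
glass_bottle side [([292.9, 190.3], 0.96, array([717.1, -30.7]))]
pillar top [([117.3, 133.3], 0.57, array([721.4, 252.6]))]
pillar side [([268.8, 142.9], 0.8
[... 183 characters left out ...]
16. ]))]
jar top [([295.1, 126.8], 0.59, array([ 729.3, -213.8])), ([364.3, 220.0], 0.31, array([ 481.6, -385.4]))]
jar side [([316.1, 228.7], 0.68, array([ 730.4, -216.9]))]
cup top [([181.7, 132.2], 0.89, array([720.8,  83.5]))]
cup side [([269.6, 145.1], 0.71, array([711.7, 248.8])), ([282.1, 167.6], 0.64, array([717.5,  98.5]))]
tealight0 top [([333.5, 228.3], 0.67, array([ 462., -305.])), ([336.0, 205.8], 0.64, array([ 519.8, -313.6]))]
tealight0 side [([253.9, 263.4], 0.69, array([ 529.6, -303.7])), ([224.8, 265.2], 0.53, array([ 454.3, -292.2])), ([233.2, 180.2], 0.38, array([542.6,  68.2]))]
[[-0.9  0.3 -0. ]
 [ 0.3  0.9  0. ]
 [ 0.   0.  -1. ]] [ 0.2 -0.1  0.4] 1.2 85.32711526081188
```

View pics/top.png

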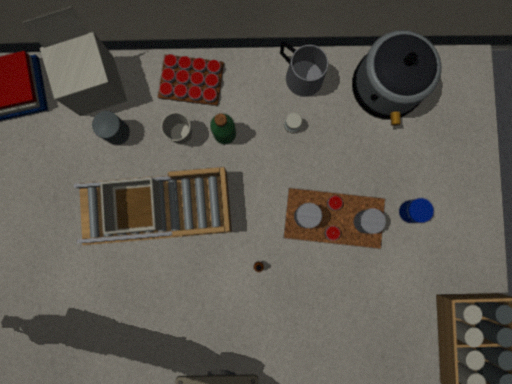

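View pics/side.png

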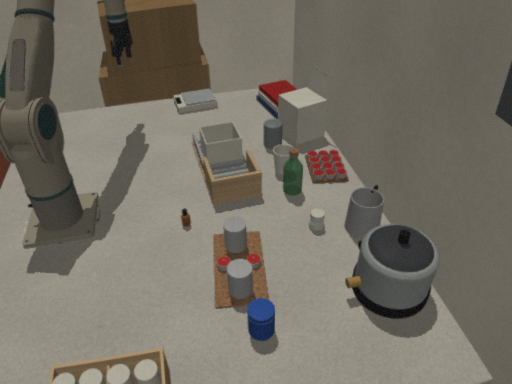

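```bash
cat >> h.py <<'E'
def go(P,ang=None):
    "tool turn wz (deg) to bring tool y to world angle ang, then cm shifts in the turned tool frame"
    s=arm.state();R=np.array(s["tcp_rot"]);w=0
    if ang is not None:
        a=np.degrees(np.arctan2(R[1,1],R[0,1]));w=-((ang-a+90)%180-90)
        c,t=np.cos(np.radians(w)),np.sin(np.radians(w));R=R@np.array([[c,-t,0],[t,c,0],[0,0,1]])
    print("wz %.1f"%w,"d cm",np.round(R.T@(np.array(P)-s["eef_pos"])/10,2),"pos",np.round(s["eef_pos"],1),"F",np.round(s["contact_force"],2),"t",s["time"],"open",round(s["opening"],1),"z",np.round(R[:,2],3))
E
python3 - <<'E'
from h import *
print(np.round(arm.camera_params("wrist")["T_tool_cam"],2))
go([525,330,256],5)
# carton rim corners / rails in the top image
for uv,z in [((80,188),42),((83,242),42),((169,171),90),((225,169),90),((229,234),90),((103,182),115),((155,178),115),((104,234),115),((158,229),115)]: print(uv,np.round(at("top",uv,z)[:2]))
E
```

```text
[[  -0.     -0.96   -0.27   67.21]
 [   1.     -0.      0.     -0.31]
 [  -0.     -0.27    0.96 -118.63]
 [   0.      0.      0.      1.  ]]
wz 65.0 d cm [-3.059e+01  2.766e+01  3.000e-02] pos [222.8 610.7 256.3] F [ 0.22 -0.07  0.36] t 1.2 open 85.3 z [-0.  0. -1.]
(80, 188) [575. 331.]
(83, 242) [441. 322.]
(169, 171) [606.  99.]
(225, 169) [608. -35.]
(229, 234) [454. -42.]
(103, 182) [580. 248.]
(155, 178) [587. 127.]
(104, 234) [459. 245.]
(158, 229) [468. 120.]
```

Emit:
drive_tool(
  motion=[
    {"wz": 8.3,"gripper": 0.3},
    {"wz": 8.3},
    {"wz": 8.3},
    {"wz": 8.3},
    {"wz": 8.3},
    {"wz": 8.3},
    {"wz": 8.3},
    {"wz": 8.3},
  ],
)

```text
validation failed for argument at $.mo...
```

```bash
python3 -c "
from h import *
go([513,310,256],3.6)"
```

```text
wz 66.4 d cm [-3.183e+01  2.708e+01  3.000e-02] pos [222.8 610.7 256.3] F [ 0.22 -0.07  0.36] t 1.2 open 85.3 z [-0.  0. -1.]
```

Emit:
drive_tool(
  motion=[
    {"gripper": 0.3,"dx": 0,"dy": 0,"dz": 0,"wx": 0,"wy": 0,"wz": 8.3},
    {"gripper": 0.3,"dx": 0,"dy": 0,"dz": 0,"wx": 0,"wy": 0,"wz": 8.3},
    {"gripper": 0.3,"dx": 0,"dy": 0,"dz": 0,"wx": 0,"wy": 0,"wz": 8.3},
    {"gripper": 0.3,"dx": 0,"dy": 0,"dz": 0,"wx": 0,"wy": 0,"wz": 8.3},
    {"gripper": 0.3,"dx": 0,"dy": 0,"dz": 0,"wx": 0,"wy": 0,"wz": 8.3},
    {"gripper": 0.3,"dx": 0,"dy": 0,"dz": 0,"wx": 0,"wy": 0,"wz": 8.3},
    {"gripper": 0.3,"dx": 0,"dy": 0,"dz": 0,"wx": 0,"wy": 0,"wz": 8.3},
    {"gripper": 0.3,"dx": 0,"dy": 0,"dz": 0,"wx": 0,"wy": 0,"wz": 8.3},
  ],
)

```text
time: 2.0
eef_pos: [222.6, 610.7, 256.4]
tcp_rot: [[-0.056, 0.998, -0.0], [0.998, 0.056, 0.0], [0.0, -0.0, -1.0]]
contact_force: [-0.8, -0.5, -0.9]
opening: 30.0
```

Emit:
drive_tool(
  motion=[
    {"gripper": 0.3,"dx": -3.2,"dy": 2.7},
    {"gripper": 0.3,"dx": -3.2,"dy": 2.7},
    {"gripper": 0.3,"dx": -3.2,"dy": 2.7},
    {"gripper": 0.3,"dx": -3.2,"dy": 2.7},
    {"gripper": 0.3,"dx": -3.2,"dy": 2.7},
    {"gripper": 0.3,"dx": -3.2,"dy": 2.7},
    {"gripper": 0.3,"dx": -3.2,"dy": 2.7},
    {"gripper": 0.3,"dx": -3.2,"dy": 2.7},
    {"gripper": 0.3,"dx": -3.2,"dy": 2.7},
    {"gripper": 0.3,"dx": -3.2,"dy": 2.7},
    {"gripper": 0.3},
  ],
)

```text
validation failed for argument at $.mo...
```

```bash
python3 -c "
from h import *
s=arm.state()
im=snap('wrist','w1.png');go([513,310,256],3.6)
for n,z in [('carton',35),('bay',35),('track',0)]:
  print(n,[(np.round(r['point']),round(r['confidence'],2),np.round(at('wrist',r['point'],z,s))) for r in arm.tip_of(n,'wrist')])
"
```

```text
wz -0.7 d cm [-3.184e+01  2.711e+01  3.000e-02] pos [222.5 610.8 256.2] F [ 0.3   0.52 -1.22] t 2.05 open 29.7 z [ 0. -0. -1.]
carton []
bay []
track []
```

View pics/w1.png

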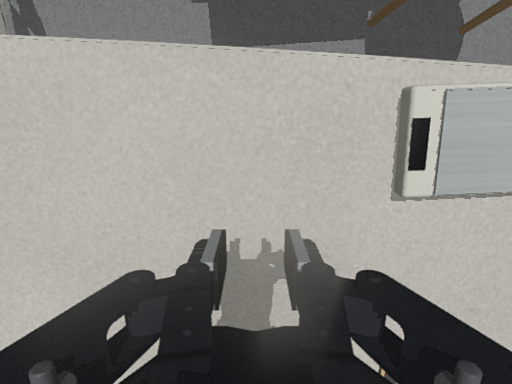

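The picture shows only bare table: every row needs all seven keys, so the move was refused. I'll send it again with all of them.

Emit:
drive_tool(
  motion=[
    {"gripper": 0.3,"dx": -3.2,"dy": 2.7,"dz": 0,"wx": 0,"wy": 0,"wz": 0},
    {"gripper": 0.3,"dx": -3.2,"dy": 2.7,"dz": 0,"wx": 0,"wy": 0,"wz": 0},
    {"gripper": 0.3,"dx": -3.2,"dy": 2.7,"dz": 0,"wx": 0,"wy": 0,"wz": 0},
    {"gripper": 0.3,"dx": -3.2,"dy": 2.7,"dz": 0,"wx": 0,"wy": 0,"wz": 0},
    {"gripper": 0.3,"dx": -3.2,"dy": 2.7,"dz": 0,"wx": 0,"wy": 0,"wz": 0},
    {"gripper": 0.3,"dx": -3.2,"dy": 2.7,"dz": 0,"wx": 0,"wy": 0,"wz": 0},
    {"gripper": 0.3,"dx": -3.2,"dy": 2.7,"dz": 0,"wx": 0,"wy": 0,"wz": 0},
    {"gripper": 0.3,"dx": -3.2,"dy": 2.7,"dz": 0,"wx": 0,"wy": 0,"wz": 0},
    {"gripper": 0.3,"dx": -3.2,"dy": 2.7,"dz": 0,"wx": 0,"wy": 0,"wz": 0},
    {"gripper": 0.3,"dx": -3.2,"dy": 2.7,"dz": 0,"wx": 0,"wy": 0,"wz": 0},
    {"gripper": 0.3,"dx": 0,"dy": 0,"dz": 0,"wx": 0,"wy": 0,"wz": 0},
    {"gripper": 0.3,"dx": 0,"dy": 0,"dz": 0,"wx": 0,"wy": 0,"wz": 0},
  ],
)

```text
time: 3.4
eef_pos: [512.9, 306.8, 256.4]
tcp_rot: [[-0.061, 0.998, -0.0], [0.998, 0.061, 0.0], [0.0, -0.0, -1.0]]
contact_force: [0.1, 1.1, 0.3]
opening: 30.0
```

```bash
python3 -c "
from h import *
s=arm.state()
im=snap('wrist','w2.png')
for n,z in [('carton',35),('bay',35),('track',0)]:
  print(n,[(np.round(r['point']),round(r['confidence'],2),np.round(at('wrist',r['point'],z,s))) for r in arm.tip_of(n,'wrist')])
"
```

```text
carton [(array([262., 262.]), 0.56, array([528., 191.,  35.]))]
bay []
track []
```

View pics/w2.png

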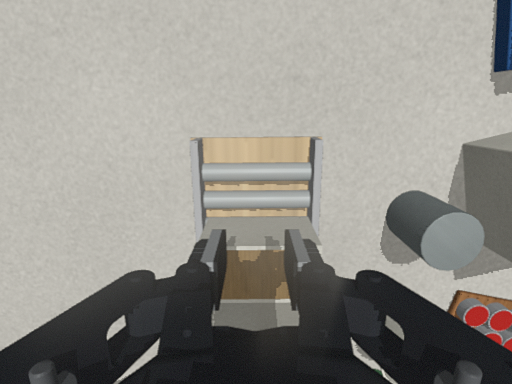

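The carton's back wall spans rows 216–247 and columns 203–320. The rails are at columns 197 and 316 and look parallel to the image columns.

```bash
python3 -c "
from h import *
for uv,z in [((191,138),42),((322,137),42),((195,230),42),((320,225),42),((205,245),115),((300,245),115),((256,217),35),((256,246),115),((256,300),39)]: print(uv,np.round(at('wrist',uv,z)))
go([512,280,85],3.6)
"
```

```text
(191, 138) [438. 344.  42.]
(322, 137) [582. 354.  42.]
(195, 230) [444. 235.  42.]
(320, 225) [592. 251.  42.]
(205, 245) [467. 252. 115.]
(300, 245) [557. 257. 115.]
(256, 217) [516. 254.  35.]
(256, 246) [515. 254. 115.]
(256, 300) [523. 142.  39.]
wz 0.2 d cm [-2.98 -0.06 17.12] pos [510.9 309.6 256.2] F [-1.14  0.34  0.49] t 3.6 open 30.3 z [-0.001  0.001 -1.   ]
```

Emit:
drive_tool(
  motion=[
    {"gripper": 0.3,"dx": 0,"dy": 0.2,"dz": 4,"wx": 0,"wy": 0,"wz": 0},
    {"gripper": 0.3,"dx": 0,"dy": 0,"dz": 4,"wx": 0,"wy": 0,"wz": 0},
    {"gripper": 0.3,"dx": 0,"dy": 0,"dz": 4,"wx": 0,"wy": 0,"wz": 0},
    {"gripper": 0.3,"dx": 0,"dy": 0,"dz": 3,"wx": 0,"wy": 0,"wz": 0},
    {"gripper": 0.3,"dx": 0,"dy": 0,"dz": 2.3,"wx": 0,"wy": 0,"wz": 0},
    {"gripper": 0.3,"dx": -1,"dy": 0,"dz": 0,"wx": 0,"wy": 0,"wz": 0},
    {"gripper": 0.3,"dx": -1,"dy": 0,"dz": 0,"wx": 0,"wy": 0,"wz": 0},
    {"gripper": 0.3,"dx": -1,"dy": 0,"dz": 0,"wx": 0,"wy": 0,"wz": 0},
    {"gripper": 0.3,"dx": -1,"dy": 0,"dz": 0,"wx": 0,"wy": 0,"wz": 0},
    {"gripper": 0.3,"dx": -1,"dy": 0,"dz": 0,"wx": 0,"wy": 0,"wz": 0},
    {"gripper": 0.3,"dx": -1,"dy": 0,"dz": 0,"wx": 0,"wy": 0,"wz": 0},
    {"gripper": 0.3,"dx": -1,"dy": 0,"dz": 0,"wx": 0,"wy": 0,"wz": 0},
  ],
)

```text
time: 4.8
eef_pos: [518.7, 237.6, 83.8]
tcp_rot: [[-0.062, 0.998, 0.001], [0.998, 0.062, 0.001], [0.001, 0.001, -1.0]]
contact_force: [0.3, 1.0, 0.6]
opening: 30.3
```

Emit:
drive_tool(
  motion=[
    {"gripper": 0.3,"dx": -1,"dy": 0,"dz": 0,"wx": 0,"wy": 0,"wz": 0},
    {"gripper": 0.3,"dx": -1,"dy": 0,"dz": 0,"wx": 0,"wy": 0,"wz": 0},
    {"gripper": 0.3,"dx": -1,"dy": 0,"dz": 0,"wx": 0,"wy": 0,"wz": 0},
    {"gripper": 0.3,"dx": -1,"dy": 0,"dz": 0,"wx": 0,"wy": 0,"wz": 0},
    {"gripper": 0.3,"dx": -1,"dy": 0,"dz": 0,"wx": 0,"wy": 0,"wz": 0},
    {"gripper": 0.3,"dx": -1,"dy": 0,"dz": 0,"wx": 0,"wy": 0,"wz": 0},
    {"gripper": 0.3,"dx": -1,"dy": 0,"dz": 0,"wx": 0,"wy": 0,"wz": 0},
    {"gripper": 0.3,"dx": -1,"dy": 0,"dz": 0,"wx": 0,"wy": 0,"wz": 0},
    {"gripper": 0.3,"dx": -1,"dy": 0,"dz": 0,"wx": 0,"wy": 0,"wz": 0},
    {"gripper": 0.3,"dx": -0.5,"dy": 0,"dz": 0,"wx": 0,"wy": 0,"wz": 0},
  ],
)

```text
time: 5.8
eef_pos: [524.4, 141.9, 83.3]
tcp_rot: [[-0.061, 0.998, -0.0], [0.998, 0.061, -0.001], [-0.001, -0.0, -1.0]]
contact_force: [1.1, 0.8, 0.1]
opening: 29.8
```

```bash
python3 -c "
from h import *
snap('top','top2.png')
go([512,110,83],3.6)
for n in ['bay','carton']: print(n,[(np.round(r['point']),round(r['confidence'],2),np.round(at('top',r['point'],35))) for r in arm.tip_of(n,'top')])
im=cv2.imread('pics/top2.png')[150:260,60:250];cv2.imwrite('pics/top2c.png',cv2.resize(im,None,fx=4,fy=4,interpolation=2))
"
```

```text
wz -0.2 d cm [-3.04 -1.44  0.04] pos [524.4 141.3  83.3] F [ 0.69 -1.57 -0.27] t 5.85 open 29.8 z [-0.    -0.001 -1.   ]
bay [(array([199., 203.]), 0.76, array([532.,  36.,  35.]))]
carton [(array([185., 208.]), 0.71, array([521.,  70.,  35.])), (array([363., 223.]), 0.52, array([ 474., -373.,   35.]))]
```

View pics/top2c.png

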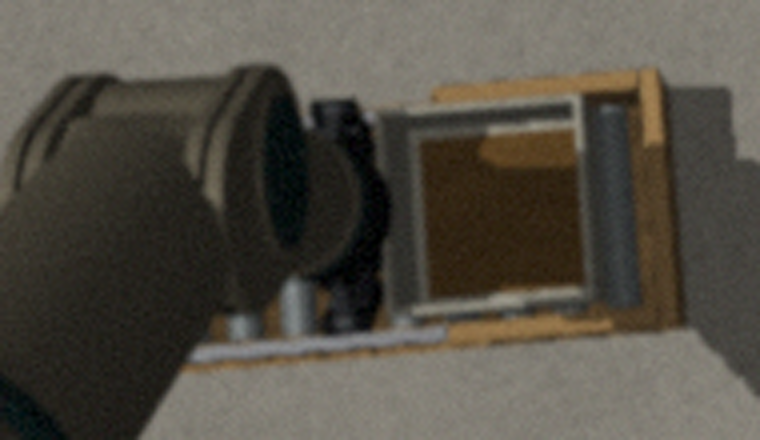

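The carton has moved straight into the mouth of the bay, with its front rim at crop column 590 and the stop near 640. I estimate about 30 mm to go.

Emit:
drive_tool(
  motion=[
    {"gripper": 0.3,"dx": -0.5,"dy": 0,"dz": 0,"wx": 0,"wy": 0,"wz": 0},
    {"gripper": 0.3,"dx": -0.5,"dy": 0,"dz": 0,"wx": 0,"wy": 0,"wz": 0},
    {"gripper": 0.3,"dx": -0.5,"dy": 0,"dz": 0,"wx": 0,"wy": 0,"wz": 0},
    {"gripper": 0.3,"dx": -0.5,"dy": 0,"dz": 0,"wx": 0,"wy": 0,"wz": 0},
    {"gripper": 0.3,"dx": -0.3,"dy": 0,"dz": 0,"wx": 0,"wy": 0,"wz": 0},
    {"gripper": 0.3,"dx": -0.2,"dy": 0,"dz": 0,"wx": 0,"wy": 0,"wz": 0},
    {"gripper": 0.3,"dx": -0.1,"dy": 0,"dz": 0,"wx": 0,"wy": 0,"wz": 0},
  ],
)

```text
time: 6.65
eef_pos: [525.9, 117.3, 83.3]
tcp_rot: [[-0.062, 0.998, -0.0], [0.998, 0.062, 0.0], [0.0, -0.0, -1.0]]
contact_force: [0.3, 0.8, 0.1]
opening: 30.0
```

Emit:
drive_tool(
  motion=[
    {"gripper": 0.3,"dx": -0.2,"dy": 0,"dz": 0,"wx": 0,"wy": 0,"wz": 0},
    {"gripper": 0.3,"dx": -0.2,"dy": 0,"dz": 0,"wx": 0,"wy": 0,"wz": 0},
    {"gripper": 0.3,"dx": -0.2,"dy": 0,"dz": 0,"wx": 0,"wy": 0,"wz": 0},
    {"gripper": 0.3,"dx": 0,"dy": 0,"dz": 0,"wx": 0,"wy": 0,"wz": 0},
  ],
)

```text
time: 7.05
eef_pos: [526.3, 111.1, 83.3]
tcp_rot: [[-0.061, 0.998, 0.0], [0.998, 0.061, -0.0], [-0.0, 0.0, -1.0]]
contact_force: [1.0, -0.7, 0.1]
opening: 29.4
```

Emit:
drive_tool(
  motion=[
    {"gripper": 0.3,"dx": -0.2,"dy": 0,"dz": 0,"wx": 0,"wy": 0,"wz": 0},
    {"gripper": 0.3,"dx": -0.2,"dy": 0,"dz": 0,"wx": 0,"wy": 0,"wz": 0},
    {"gripper": 0.3,"dx": -0.2,"dy": 0,"dz": 0,"wx": 0,"wy": 0,"wz": 0},
    {"gripper": 0.3,"dx": 0,"dy": 0,"dz": 0,"wx": 0,"wy": 0,"wz": 0},
  ],
)

```text
time: 7.45
eef_pos: [526.0, 108.1, 83.4]
tcp_rot: [[-0.065, 0.998, -0.001], [0.998, 0.065, 0.003], [0.003, -0.001, -1.0]]
contact_force: [-2.1, 6.4, 1.8]
opening: 29.8
```

Emit:
drive_tool(
  motion=[
    {"gripper": 0.3,"dx": -0.2,"dy": 0,"dz": 0,"wx": 0,"wy": 0,"wz": 0},
    {"gripper": 0.3,"dx": -0.2,"dy": 0,"dz": 0,"wx": 0,"wy": 0,"wz": 0},
    {"gripper": 0.3,"dx": 0,"dy": 0,"dz": 0,"wx": 0,"wy": 0,"wz": 0},
  ],
)

```text
time: 7.75
eef_pos: [525.7, 108.0, 83.5]
tcp_rot: [[-0.068, 0.998, -0.002], [0.998, 0.068, 0.007], [0.007, -0.002, -1.0]]
contact_force: [-1.9, 14.4, 2.9]
opening: 29.6
```

```bash
python3 -c "
from h import *
print(arm.state()['contact_force'],arm.state()['eef_pos'])
s=arm.state();snap('side','s2.png')
im=cv2.imread('pics/s2.png')[100:220,170:300];cv2.imwrite('pics/s2c.png',cv2.resize(im,None,fx=5,fy=5,interpolation=2)[:600])
"
```

```text
[-1.87047535 14.43514656  2.90345642] [525.71503837 107.99896988  83.45195806]
```

View pics/s2c.png

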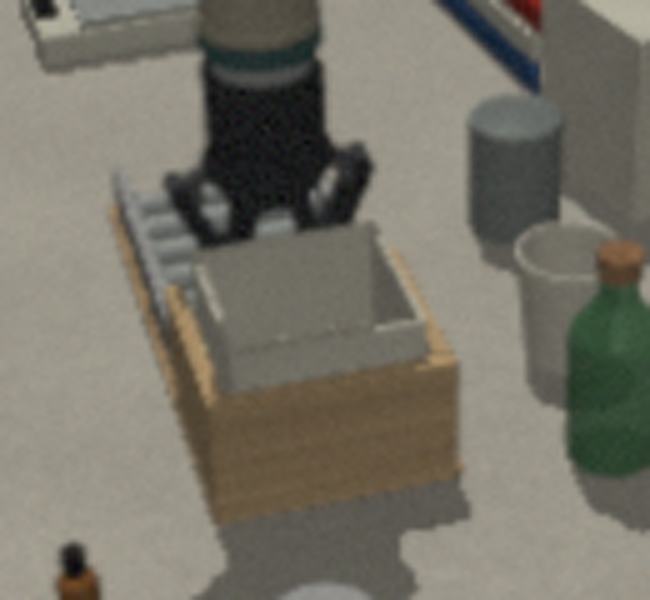

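The carton is seated: the reaction force rose to 14 N with no further motion, and the side view shows its front rim against the stop. I'll back off, rise and go to the near tin.

Emit:
drive_tool(
  motion=[
    {"gripper": 0.3,"dx": 0.7,"dy": 0,"dz": 0,"wx": 0,"wy": 0,"wz": 0},
    {"gripper": 0.3,"dx": 1,"dy": 0,"dz": 0,"wx": 0,"wy": 0,"wz": 0},
    {"gripper": 0.3,"dx": 1.5,"dy": 0,"dz": 0,"wx": 0,"wy": 0,"wz": 0},
    {"gripper": 0.3,"dx": 1,"dy": 0,"dz": -2,"wx": 0,"wy": 0,"wz": 0},
    {"gripper": 0.3,"dx": 0,"dy": 0,"dz": -4,"wx": 0,"wy": 0,"wz": 0},
    {"gripper": 0.3,"dx": 0,"dy": 0,"dz": -4,"wx": 0,"wy": 0,"wz": 0},
    {"gripper": 0.3,"dx": 0,"dy": 0,"dz": -4,"wx": 0,"wy": 0,"wz": 0},
    {"gripper": -1,"dx": -2,"dy": -0.5,"dz": -1,"wx": 0,"wy": 0,"wz": 0},
    {"gripper": -1,"dx": -4,"dy": -0.6,"dz": 0,"wx": 0,"wy": 0,"wz": 0},
    {"gripper": -1,"dx": -4,"dy": -0.6,"dz": 0,"wx": 0,"wy": 0,"wz": 0},
    {"gripper": -1,"dx": -4,"dy": -0.6,"dz": 0,"wx": 0,"wy": 0,"wz": 0},
    {"gripper": -1,"dx": -4,"dy": -0.6,"dz": 0,"wx": 0,"wy": 0,"wz": 0},
  ],
)

```text
time: 9.0
eef_pos: [505.6, -39.6, 232.8]
tcp_rot: [[-0.062, 0.998, -0.001], [0.998, 0.062, -0.0], [-0.0, -0.001, -1.0]]
contact_force: [1.5, -0.4, -0.3]
opening: 85.6
```

Emit:
drive_tool(
  motion=[
    {"gripper": -1,"dx": -4,"dy": -0.6,"dz": 0,"wx": 0,"wy": 0,"wz": 0},
    {"gripper": -1,"dx": -4,"dy": -0.6,"dz": 0,"wx": 0,"wy": 0,"wz": 0},
    {"gripper": -1,"dx": -4,"dy": -0.6,"dz": 0,"wx": 0,"wy": 0,"wz": 0},
    {"gripper": -1,"dx": -4,"dy": -0.6,"dz": 0,"wx": 0,"wy": 0,"wz": 0},
    {"gripper": -1,"dx": -3,"dy": -0.6,"dz": 0,"wx": 0,"wy": 0,"wz": 0},
    {"gripper": -1,"dx": 0,"dy": 0,"dz": 0,"wx": 0,"wy": 0,"wz": 0},
    {"gripper": -1,"dx": 0,"dy": 0,"dz": 0,"wx": 0,"wy": 0,"wz": 0},
  ],
)

```text
time: 9.7
eef_pos: [487.4, -229.9, 232.6]
tcp_rot: [[-0.06, 0.998, -0.002], [0.998, 0.06, 0.001], [0.001, -0.001, -1.0]]
contact_force: [-0.4, 0.8, -0.5]
opening: 85.6
```

```bash
cat > tin.py <<'E'
from h import *
import sys
s=arm.state();snap('wrist',sys.argv[1])
for r in arm.silhouettes('tin_a','wrist'):
  m=r['mask'].astype(np.uint8);c,_=cv2.findContours(m,0,2);c=max(c,key=cv2.contourArea);x,y,w,h=cv2.boundingRect(c)
  print(np.round(r['point']),round(r['confidence'],2),'bbox',x,y,w,h,'pt@84',np.round(at('wrist',r['point'],60,s)))
print([(np.round(r['point']),round(r['confidence'],2),np.round(at('wrist',r['point'],6,s))) for r in arm.tip_of('tin_a','wrist')])
go(s['eef_pos'])
E
python3 tin.py w3.png; python3 - <<'E'
from h import *
snap('top','top3.png')
for n,z in [('carton',35),('bay',35),('tin_a',6)]: print(n,[(np.round(r['point']),round(r['confidence'],2),np.round(at('top',r['point'],z))) for r in arm.tip_of(n,'top')])
a=cv2.resize(cv2.imread('pics/w3.png'),(400,300));b=cv2.imread('pics/top3.png')[150:260,70:270]
cv2.imwrite('pics/c3.png',np.vstack([cv2.resize(a,(560,420)),cv2.resize(b,(560,308))[:180*0+308]])[:728] if 0 else np.hstack([a,cv2.resize(b,(400,300),interpolation=2)]))
E
```

```text
[264. 185.] 0.82 bbox 230 148 66 72 pt@84 [ 497. -234.   60.]
[240. 299.] 0.8 bbox 211 265 55 66 pt@84 [ 478. -366.   60.]
[(array([261., 173.]), 0.88, array([ 494., -233.,    6.])), (array([242., 282.]), 0.76, array([ 479., -379.,    6.]))]
wz 0.0 d cm [-0.2  -0.12  0.03] pos [ 488.5 -227.8  232.9] F [-0.12 -0.47 -0.01] t 9.85 open 85.7 z [-0.001  0.001 -1.   ]
carton [(array([202., 207.]), 0.6, array([522.,  29.,  35.]))]
bay []
tin_a [(array([413., 212.]), 0.93, array([ 500., -510.,    6.])), (array([304., 216.]), 0.71, array([ 495., -229.,    6.]))]
```

View pics/c3.png

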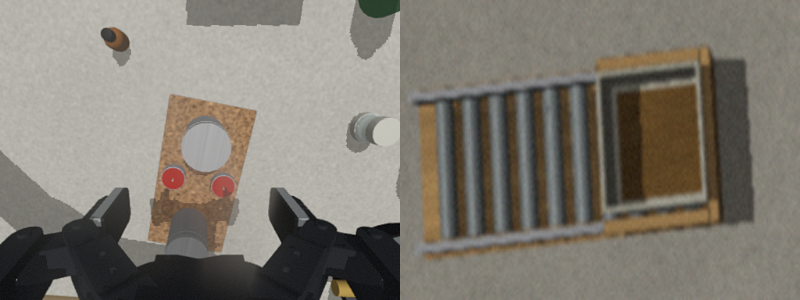

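```bash
python3 - <<'E'
from h import *
print(np.round(at('wrist',(265,188),84)))
print(np.mean([at('top',u,115) for u in [(170,177.5),(222.5,172.7),(224,225),(172.5,228)]],0), [np.round(at('top',u,115)) for u in [(170,177.5),(222.5,172.7),(224,225),(172.5,228)]])
go([496,-233,51])
E
```

```text
[ 498. -229.   84.]
[531.94080001  29.01227902 115.        ] [array([587.,  92., 115.]), array([596., -30., 115.]), array([475., -32., 115.]), array([470.,  87., 115.])]
wz 0.0 d cm [-0.51  0.71 18.22] pos [ 488.6 -228.5  233.2] F [ 0.55  0.42 -0.14] t 10.05 open 85.4 z [-0.  0. -1.]
```

Emit:
drive_tool(
  motion=[
    {"gripper": -1,"dx": -0.4,"dy": 0.7,"dz": 3,"wx": 0,"wy": 0,"wz": 0},
    {"gripper": -1,"dx": 0,"dy": 0,"dz": 4,"wx": 0,"wy": 0,"wz": 0},
    {"gripper": -1,"dx": 0,"dy": 0,"dz": 4,"wx": 0,"wy": 0,"wz": 0},
    {"gripper": -1,"dx": 0,"dy": 0,"dz": 3,"wx": 0,"wy": 0,"wz": 0},
    {"gripper": -1,"dx": 0,"dy": 0,"dz": 2.5,"wx": 0,"wy": 0,"wz": 0},
    {"gripper": -1,"dx": 0,"dy": 0,"dz": 1.7,"wx": 0,"wy": 0,"wz": 0},
    {"gripper": -1,"dx": 0,"dy": 0,"dz": 0,"wx": 0,"wy": 0,"wz": 0},
  ],
)

```text
time: 10.75
eef_pos: [494.3, -231.9, 49.2]
tcp_rot: [[-0.063, 0.998, -0.004], [0.998, 0.063, 0.002], [0.002, -0.004, -1.0]]
contact_force: [0.4, 1.1, 0.0]
opening: 85.4
```

Emit:
drive_tool(
  motion=[
    {"gripper": 1,"dx": 0,"dy": 0,"dz": 0,"wx": 0,"wy": 0,"wz": 0},
    {"gripper": 1,"dx": 0,"dy": 0,"dz": 0,"wx": 0,"wy": 0,"wz": 0},
    {"gripper": 1,"dx": 0,"dy": 0,"dz": 0,"wx": 0,"wy": 0,"wz": 0},
    {"gripper": 1,"dx": 0,"dy": 0,"dz": 0,"wx": 0,"wy": 0,"wz": 0},
    {"gripper": 1,"dx": 0,"dy": 0,"dz": 0,"wx": 0,"wy": 0,"wz": 0},
    {"gripper": 1,"dx": 0,"dy": 0,"dz": 0,"wx": 0,"wy": 0,"wz": 0},
  ],
  newtons=40,
)

```text
time: 11.35
eef_pos: [495.9, -233.3, 52.7]
tcp_rot: [[-0.062, 0.998, 0.001], [0.998, 0.062, -0.001], [-0.001, 0.001, -1.0]]
contact_force: [-2.2, 0.4, 8.7]
opening: 59.6
```

Emit:
drive_tool(
  motion=[
    {"gripper": 1,"dx": 0,"dy": 0,"dz": -0.5,"wx": 0,"wy": 0,"wz": 0},
    {"gripper": 1,"dx": 0,"dy": 0,"dz": -0.8,"wx": 0,"wy": 0,"wz": 0},
    {"gripper": 1,"dx": 0,"dy": 0,"dz": -1,"wx": 0,"wy": 0,"wz": 0},
    {"gripper": 1,"dx": 0,"dy": 0,"dz": -1,"wx": 0,"wy": 0,"wz": 0},
    {"gripper": 1,"dx": 0,"dy": 0,"dz": -0.7,"wx": 0,"wy": 0,"wz": 0},
    {"gripper": 1,"dx": 0,"dy": 0,"dz": 0,"wx": 0,"wy": 0,"wz": 0},
    {"gripper": 1,"dx": 0,"dy": 0,"dz": 0,"wx": 0,"wy": 0,"wz": 0},
    {"gripper": 1,"dx": 0,"dy": 0,"dz": 0,"wx": 0,"wy": 0,"wz": 0},
    {"gripper": 1,"dx": 0,"dy": 0,"dz": 0,"wx": 0,"wy": 0,"wz": 0},
  ],
)

```text
time: 12.25
eef_pos: [495.3, -232.9, 90.9]
tcp_rot: [[-0.062, 0.998, -0.001], [0.998, 0.062, 0.0], [0.0, -0.001, -1.0]]
contact_force: [0.5, 0.2, -4.5]
opening: 60.0
```

```bash
cat > wt.py <<'E'
from h import *
F=[]
for i in range(8):
    arm.camera('wrist');s=arm.state();F.append(s['contact_force'][2])
print(np.round(F,2),np.mean(F));go(s['eef_pos'])
E
python3 wt.py; python3 tin.py w4.png
```

```text
[-4.78 -4.47 -4.65 -4.33 -4.   -3.53 -5.08 -4.15] -4.3721077338310605
wz 0.0 d cm [0. 0. 0.] pos [ 495.6 -233.    91.2] F [-0.24 -0.08 -4.15] t 12.65 open 59.9 z [-0.  0. -1.]
[255. 264.] 0.93 bbox 172 178 168 156 pt@84 [ 496. -248.   60.]
[(array([256., 228.]), 0.84, array([ 497., -248.,    6.]))]
wz 0.0 d cm [-0. -0.  0.] pos [ 495.6 -233.    91.3] F [-0.47 -0.09 -3.44] t 12.8 open 59.4 z [-0.  0. -1.]
```

View pics/w4.png

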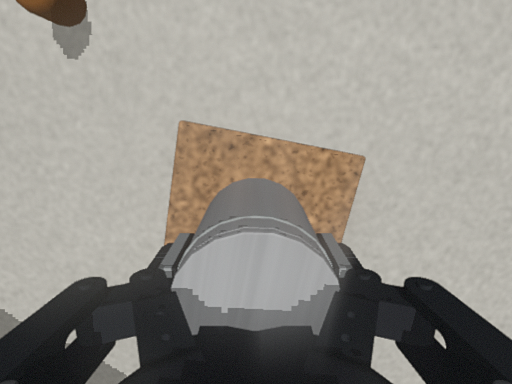

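Tin at (256, 270) is gripped upright, and its weight is about 4.4 N (0.44 kg), which puts it in the heavy class. I'll set it down and lift the other for comparison.

Emit:
drive_tool(
  motion=[
    {"gripper": 1,"dx": 0,"dy": 0,"dz": 1,"wx": 0,"wy": 0,"wz": 0},
    {"gripper": 1,"dx": 0,"dy": 0,"dz": 1,"wx": 0,"wy": 0,"wz": 0},
    {"gripper": 1,"dx": 0,"dy": 0,"dz": 0.8,"wx": 0,"wy": 0,"wz": 0},
    {"gripper": 1,"dx": 0,"dy": 0,"dz": 0.5,"wx": 0,"wy": 0,"wz": 0},
    {"gripper": 1,"dx": 0,"dy": 0,"dz": 0.3,"wx": 0,"wy": 0,"wz": 0},
    {"gripper": 1,"dx": 0,"dy": 0,"dz": 0.2,"wx": 0,"wy": 0,"wz": 0},
    {"gripper": 1,"dx": 0,"dy": 0,"dz": 0,"wx": 0,"wy": 0,"wz": 0},
    {"gripper": 1,"dx": 0,"dy": 0,"dz": 0,"wx": 0,"wy": 0,"wz": 0},
  ],
)

```text
time: 13.6
eef_pos: [495.8, -233.2, 53.5]
tcp_rot: [[-0.062, 0.998, 0.0], [0.998, 0.062, -0.0], [-0.0, 0.0, -1.0]]
contact_force: [0.3, 0.3, -4.6]
opening: 59.8
```

Emit:
drive_tool(
  motion=[
    {"gripper": 1,"dx": 0,"dy": 0,"dz": 0.1,"wx": 0,"wy": 0,"wz": 0},
    {"gripper": 1,"dx": 0,"dy": 0,"dz": 0.1,"wx": 0,"wy": 0,"wz": 0},
    {"gripper": 1,"dx": 0,"dy": 0,"dz": 0,"wx": 0,"wy": 0,"wz": 0},
  ],
)

```text
time: 13.9
eef_pos: [495.9, -233.1, 52.7]
tcp_rot: [[-0.062, 0.998, 0.001], [0.998, 0.062, -0.0], [-0.0, 0.001, -1.0]]
contact_force: [-1.7, 1.8, 8.1]
opening: 59.6
```

Emit:
drive_tool(
  motion=[
    {"gripper": -1,"dx": 0,"dy": 0,"dz": -0.1,"wx": 0,"wy": 0,"wz": 0},
    {"gripper": -1,"dx": 0,"dy": 0,"dz": 0,"wx": 0,"wy": 0,"wz": 0},
    {"gripper": -1,"dx": 0,"dy": 0,"dz": 0,"wx": 0,"wy": 0,"wz": 0},
    {"gripper": -1,"dx": 0,"dy": 0,"dz": 0,"wx": 0,"wy": 0,"wz": 0},
    {"gripper": -1,"dx": 0,"dy": 0,"dz": -2,"wx": 0,"wy": 0,"wz": 0},
    {"gripper": -1,"dx": 0,"dy": 0,"dz": -4,"wx": 0,"wy": 0,"wz": 0},
    {"gripper": -1,"dx": 0,"dy": 0,"dz": -4,"wx": 0,"wy": 0,"wz": 0},
    {"gripper": -1,"dx": 0,"dy": 0,"dz": -4,"wx": 0,"wy": 0,"wz": 0},
    {"gripper": -1,"dx": -4,"dy": -0.7,"dz": 0,"wx": 0,"wy": 0,"wz": 0},
    {"gripper": -1,"dx": -4,"dy": -0.7,"dz": 0,"wx": 0,"wy": 0,"wz": 0},
    {"gripper": -1,"dx": -4,"dy": -0.7,"dz": 0,"wx": 0,"wy": 0,"wz": 0},
    {"gripper": -1,"dx": -3,"dy": -0.7,"dz": 0,"wx": 0,"wy": 0,"wz": 0},
  ],
)

```text
time: 15.1
eef_pos: [476.2, -387.3, 192.5]
tcp_rot: [[-0.061, 0.998, 0.0], [0.998, 0.061, -0.002], [-0.002, 0.0, -1.0]]
contact_force: [-0.5, -0.3, 0.4]
opening: 85.2
```

Emit:
drive_tool(
  motion=[
    {"gripper": -1,"dx": 0,"dy": 0,"dz": 0,"wx": 0,"wy": 0,"wz": 0},
    {"gripper": -1,"dx": 0,"dy": 0,"dz": 0,"wx": 0,"wy": 0,"wz": 0},
  ],
)

```text
time: 15.3
eef_pos: [476.4, -384.8, 191.9]
tcp_rot: [[-0.06, 0.998, -0.001], [0.998, 0.06, 0.001], [0.001, -0.001, -1.0]]
contact_force: [0.4, 0.7, -0.7]
opening: 85.7
```

```bash
python3 tin.py w5.png; python3 -c "
from h import *
go([477,-384,51])"
```

```text
[268. 293.] 0.91 bbox 244 256 63 75 pt@84 [ 495. -485.   60.]
[255. 190.] 0.77 bbox 220 149 76 85 pt@84 [ 476. -384.   60.]
[286.  22.] 0.66 bbox 254 0 84 51 pt@84 [ 492. -251.   60.]
[(array([286.,  16.]), 0.88, array([ 495., -231.,    6.])), (array([257., 178.]), 0.88, array([ 478., -384.,    6.])), (array([268., 280.]), 0.61, array([ 499., -504.,    6.]))]
wz 0.0 d cm [-0.21 -0.14  0.02] pos [ 477.6 -382.6  192. ] F [-0.11  0.07 -0.4 ] t 15.45 open 85.5 z [-0.     0.002 -1.   ]
wz 0.0 d cm [-0.15 -0.07 14.1 ] pos [ 477.6 -382.6  192. ] F [-0.11  0.07 -0.4 ] t 15.45 open 85.5 z [-0.     0.002 -1.   ]
```

View pics/w5.png

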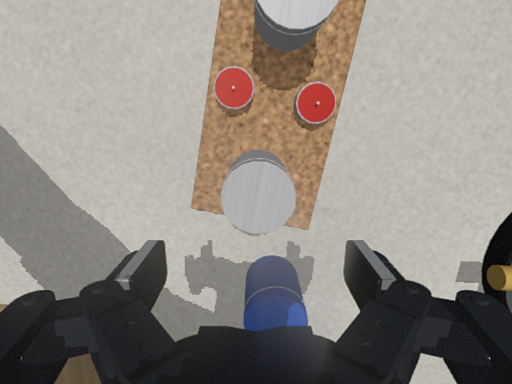

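The second tin's lid is centred at (258, 193), close to the prediction. The first tin stands upright at the top, the tea lights are untouched, and the blue look-alike is clear at (275, 300).

Emit:
drive_tool(
  motion=[
    {"gripper": -1,"dx": -0.1,"dy": -0.1,"dz": 3,"wx": 0,"wy": 0,"wz": 0},
    {"gripper": -1,"dx": 0,"dy": 0,"dz": 4,"wx": 0,"wy": 0,"wz": 0},
    {"gripper": -1,"dx": 0,"dy": 0,"dz": 3.4,"wx": 0,"wy": 0,"wz": 0},
    {"gripper": -1,"dx": 0,"dy": 0,"dz": 2.2,"wx": 0,"wy": 0,"wz": 0},
    {"gripper": -1,"dx": 0,"dy": 0,"dz": 1.4,"wx": 0,"wy": 0,"wz": 0},
    {"gripper": -1,"dx": 0,"dy": 0,"dz": 0,"wx": 0,"wy": 0,"wz": 0},
    {"gripper": 1,"dx": 0,"dy": 0,"dz": 0,"wx": 0,"wy": 0,"wz": 0},
    {"gripper": 1,"dx": 0,"dy": 0,"dz": 0,"wx": 0,"wy": 0,"wz": 0},
    {"gripper": 1,"dx": 0,"dy": 0,"dz": 0,"wx": 0,"wy": 0,"wz": 0},
    {"gripper": 1,"dx": 0,"dy": 0,"dz": 0,"wx": 0,"wy": 0,"wz": 0},
    {"gripper": 1,"dx": 0,"dy": 0,"dz": 0,"wx": 0,"wy": 0,"wz": 0},
    {"gripper": 1,"dx": 0,"dy": 0,"dz": 0,"wx": 0,"wy": 0,"wz": 0},
  ],
)

```text
time: 16.65
eef_pos: [477.3, -386.2, 54.1]
tcp_rot: [[-0.062, 0.998, 0.003], [0.998, 0.062, -0.002], [-0.002, 0.003, -1.0]]
contact_force: [0.6, 1.1, 6.8]
opening: 59.8
```

Emit:
drive_tool(
  motion=[
    {"gripper": 1,"dx": 0,"dy": 0,"dz": -0.5,"wx": 0,"wy": 0,"wz": 0},
    {"gripper": 1,"dx": 0,"dy": 0,"dz": -0.8,"wx": 0,"wy": 0,"wz": 0},
    {"gripper": 1,"dx": 0,"dy": 0,"dz": -1,"wx": 0,"wy": 0,"wz": 0},
    {"gripper": 1,"dx": 0,"dy": 0,"dz": -1,"wx": 0,"wy": 0,"wz": 0},
    {"gripper": 1,"dx": 0,"dy": 0,"dz": -0.7,"wx": 0,"wy": 0,"wz": 0},
    {"gripper": 1,"dx": 0,"dy": 0,"dz": 0,"wx": 0,"wy": 0,"wz": 0},
    {"gripper": 1,"dx": 0,"dy": 0,"dz": 0,"wx": 0,"wy": 0,"wz": 0},
    {"gripper": 1,"dx": 0,"dy": 0,"dz": 0,"wx": 0,"wy": 0,"wz": 0},
    {"gripper": 1,"dx": 0,"dy": 0,"dz": 0,"wx": 0,"wy": 0,"wz": 0},
  ],
)

```text
time: 17.55
eef_pos: [475.7, -385.3, 91.8]
tcp_rot: [[-0.062, 0.998, -0.001], [0.998, 0.062, 0.001], [0.001, -0.001, -1.0]]
contact_force: [0.6, 0.3, -2.4]
opening: 59.7
```

```bash
python3 wt.py
```

```text
[-2.25 -1.78 -2.85 -1.83 -1.73 -2.85 -3.26 -1.91] -2.3052926538279426
wz 0.0 d cm [0. 0. 0.] pos [ 476.  -385.5   92.2] F [ 0.1   0.1  -1.91] t 17.95 open 59.8 z [-0.  0. -1.]
```

This one weighs about 2.3 N, so it's the lighter tin, and it goes back down.

Emit:
drive_tool(
  motion=[
    {"gripper": 1,"dx": 0,"dy": 0,"dz": 1,"wx": 0,"wy": 0,"wz": 0},
    {"gripper": 1,"dx": 0,"dy": 0,"dz": 1,"wx": 0,"wy": 0,"wz": 0},
    {"gripper": 1,"dx": 0,"dy": 0,"dz": 0.8,"wx": 0,"wy": 0,"wz": 0},
    {"gripper": 1,"dx": 0,"dy": 0,"dz": 0.5,"wx": 0,"wy": 0,"wz": 0},
    {"gripper": 1,"dx": 0,"dy": 0,"dz": 0.3,"wx": 0,"wy": 0,"wz": 0},
    {"gripper": 1,"dx": 0,"dy": 0,"dz": 0.2,"wx": 0,"wy": 0,"wz": 0},
    {"gripper": 1,"dx": 0,"dy": 0,"dz": 0.1,"wx": 0,"wy": 0,"wz": 0},
    {"gripper": 1,"dx": 0,"dy": 0,"dz": 0,"wx": 0,"wy": 0,"wz": 0},
    {"gripper": 1,"dx": 0,"dy": 0,"dz": 0,"wx": 0,"wy": 0,"wz": 0},
  ],
)

```text
time: 18.85
eef_pos: [475.8, -385.5, 54.2]
tcp_rot: [[-0.062, 0.998, -0.0], [0.998, 0.062, 0.0], [0.0, -0.0, -1.0]]
contact_force: [-3.5, 2.3, 5.4]
opening: 60.1
```

Emit:
drive_tool(
  motion=[
    {"gripper": -1,"dx": 0,"dy": 0,"dz": -0.1,"wx": 0,"wy": 0,"wz": 0},
    {"gripper": -1,"dx": 0,"dy": 0,"dz": 0,"wx": 0,"wy": 0,"wz": 0},
    {"gripper": -1,"dx": 0,"dy": 0,"dz": 0,"wx": 0,"wy": 0,"wz": 0},
    {"gripper": -1,"dx": 0,"dy": 0,"dz": 0,"wx": 0,"wy": 0,"wz": 0},
    {"gripper": -1,"dx": 0,"dy": 0,"dz": -2,"wx": 0,"wy": 0,"wz": 0},
    {"gripper": -1,"dx": 0,"dy": 0,"dz": -4,"wx": 0,"wy": 0,"wz": 0},
    {"gripper": -1,"dx": 0,"dy": 0,"dz": -4,"wx": 0,"wy": 0,"wz": 0},
    {"gripper": -1,"dx": 0,"dy": 0,"dz": -4,"wx": 0,"wy": 0,"wz": 0},
    {"gripper": -1,"dx": 4,"dy": 0.7,"dz": 0,"wx": 0,"wy": 0,"wz": 0},
    {"gripper": -1,"dx": 4,"dy": 0.7,"dz": 0,"wx": 0,"wy": 0,"wz": 0},
    {"gripper": -1,"dx": 4,"dy": 0.8,"dz": 0,"wx": 0,"wy": 0,"wz": 0},
    {"gripper": -1,"dx": 3.1,"dy": 0.7,"dz": 0,"wx": 0,"wy": 0,"wz": 0},
  ],
)

```text
time: 20.05
eef_pos: [495.8, -230.3, 194.3]
tcp_rot: [[-0.063, 0.998, 0.0], [0.998, 0.063, 0.001], [0.001, 0.0, -1.0]]
contact_force: [0.6, 0.7, -0.5]
opening: 85.6
```

Emit:
drive_tool(
  motion=[
    {"gripper": -1,"dx": 0,"dy": 0,"dz": 0,"wx": 0,"wy": 0,"wz": 0},
    {"gripper": -1,"dx": 0,"dy": 0,"dz": 0,"wx": 0,"wy": 0,"wz": 0},
  ],
)

```text
time: 20.25
eef_pos: [496.0, -232.5, 194.4]
tcp_rot: [[-0.064, 0.998, 0.0], [0.998, 0.064, -0.0], [-0.0, 0.0, -1.0]]
contact_force: [-1.0, -0.8, 0.0]
opening: 85.4
```

```bash
python3 tin.py w6.png;python3 -c "
from h import *
go([496,-232.5,51])"
```

```text
[230. 306.] 0.63 bbox 196 280 59 53 pt@84 [ 479. -352.   60.]
[251. 192.] 0.56 bbox 218 149 74 83 pt@84 [ 493. -234.   60.]
[(array([228., 299.]), 0.89, array([ 474., -382.,    6.])), (array([253., 179.]), 0.71, array([ 494., -234.,    6.]))]
wz 0.0 d cm [ 0.22  0.09 -0.01] pos [ 495.2 -234.8  194.4] F [-0.16 -0.2  -0.53] t 20.4 open 85.3 z [ 0.    -0.001 -1.   ]
wz 0.0 d cm [ 0.24  0.09 14.34] pos [ 495.2 -234.8  194.4] F [-0.16 -0.2  -0.53] t 20.4 open 85.3 z [ 0.    -0.001 -1.   ]
```

Emit:
drive_tool(
  motion=[
    {"gripper": -1,"dx": 0,"dy": 0,"dz": 3,"wx": 0,"wy": 0,"wz": 0},
    {"gripper": -1,"dx": 0,"dy": 0,"dz": 4,"wx": 0,"wy": 0,"wz": 0},
    {"gripper": -1,"dx": 0,"dy": 0,"dz": 3.5,"wx": 0,"wy": 0,"wz": 0},
    {"gripper": -1,"dx": 0,"dy": 0,"dz": 2.3,"wx": 0,"wy": 0,"wz": 0},
    {"gripper": -1,"dx": 0,"dy": 0,"dz": 1.4,"wx": 0,"wy": 0,"wz": 0},
    {"gripper": -1,"dx": 0,"dy": 0,"dz": 0,"wx": 0,"wy": 0,"wz": 0},
    {"gripper": 1,"dx": 0,"dy": 0,"dz": 0,"wx": 0,"wy": 0,"wz": 0},
    {"gripper": 1,"dx": 0,"dy": 0,"dz": 0,"wx": 0,"wy": 0,"wz": 0},
    {"gripper": 1,"dx": 0,"dy": 0,"dz": 0,"wx": 0,"wy": 0,"wz": 0},
    {"gripper": 1,"dx": 0,"dy": 0,"dz": 0,"wx": 0,"wy": 0,"wz": 0},
    {"gripper": 1,"dx": 0,"dy": 0,"dz": 0,"wx": 0,"wy": 0,"wz": 0},
    {"gripper": 1,"dx": 0,"dy": 0,"dz": 0,"wx": 0,"wy": 0,"wz": 0},
  ],
)

```text
time: 21.6
eef_pos: [496.2, -233.8, 53.9]
tcp_rot: [[-0.062, 0.998, 0.002], [0.998, 0.062, -0.001], [-0.001, 0.002, -1.0]]
contact_force: [-0.7, -0.9, 7.7]
opening: 60.1
```

Emit:
drive_tool(
  motion=[
    {"gripper": 1,"dx": 0,"dy": 0,"dz": -0.5,"wx": 0,"wy": 0,"wz": 0},
    {"gripper": 1,"dx": 0,"dy": 0,"dz": -1,"wx": 0,"wy": 0,"wz": 0},
    {"gripper": 1,"dx": 0,"dy": 0,"dz": -2,"wx": 0,"wy": 0,"wz": 0},
    {"gripper": 1,"dx": 0,"dy": 0,"dz": -2.5,"wx": 0,"wy": 0,"wz": 0},
    {"gripper": 1,"dx": 0,"dy": 0,"dz": -3,"wx": 0,"wy": 0,"wz": 0},
    {"gripper": 1,"dx": 0,"dy": 0,"dz": -3,"wx": 0,"wy": 0,"wz": 0},
    {"gripper": 1,"dx": 0,"dy": 0,"dz": -2,"wx": 0,"wy": 0,"wz": 0},
    {"gripper": 1,"dx": 0,"dy": 0,"dz": -1,"wx": 0,"wy": 0,"wz": 0},
    {"gripper": 1,"dx": 0,"dy": 0,"dz": 0,"wx": 0,"wy": 0,"wz": 0},
  ],
)

```text
time: 22.5
eef_pos: [496.2, -233.1, 203.7]
tcp_rot: [[-0.062, 0.998, 0.002], [0.998, 0.062, -0.001], [-0.001, 0.002, -1.0]]
contact_force: [-0.1, 0.4, -4.5]
opening: 59.6
```

```bash
python3 -c "
from h import *
go([531,32,200])"
```

```text
wz 0.0 d cm [26.24  5.13  0.35] pos [ 496.2 -233.1  203.7] F [-0.1   0.35 -4.53] t 22.5 open 59.6 z [ 0.002 -0.001 -1.   ]
```

Emit:
drive_tool(
  motion=[
    {"gripper": 1,"dx": 1.5,"dy": 0.4,"dz": 0,"wx": 0,"wy": 0,"wz": 0},
    {"gripper": 1,"dx": 2.5,"dy": 0.5,"dz": 0,"wx": 0,"wy": 0,"wz": 0},
    {"gripper": 1,"dx": 3,"dy": 0.6,"dz": 0,"wx": 0,"wy": 0,"wz": 0},
    {"gripper": 1,"dx": 3,"dy": 0.6,"dz": 0,"wx": 0,"wy": 0,"wz": 0},
    {"gripper": 1,"dx": 3,"dy": 0.6,"dz": 0,"wx": 0,"wy": 0,"wz": 0},
    {"gripper": 1,"dx": 3,"dy": 0.6,"dz": 0,"wx": 0,"wy": 0,"wz": 0},
    {"gripper": 1,"dx": 3,"dy": 0.6,"dz": 0,"wx": 0,"wy": 0,"wz": 0},
    {"gripper": 1,"dx": 3,"dy": 0.6,"dz": 0,"wx": 0,"wy": 0,"wz": 0},
    {"gripper": 1,"dx": 2,"dy": 0.4,"dz": 0,"wx": 0,"wy": 0,"wz": 0},
    {"gripper": 1,"dx": 1.5,"dy": 0.2,"dz": 0,"wx": 0,"wy": 0,"wz": 0},
    {"gripper": 1,"dx": 0.7,"dy": 0,"dz": 0,"wx": 0,"wy": 0,"wz": 0},
    {"gripper": 1,"dx": 0,"dy": 0,"dz": 0,"wx": 0,"wy": 0,"wz": 0},
  ],
)

```text
time: 23.7
eef_pos: [529.5, 32.6, 201.6]
tcp_rot: [[-0.064, 0.998, -0.002], [0.998, 0.064, 0.0], [0.0, -0.002, -1.0]]
contact_force: [0.9, -0.6, -4.5]
opening: 59.5
```

```bash
python3 - <<'E'
from h import *
s=arm.state();w=snap('wrist','w7.png');snap('side','s7.png')
for c in ['wrist','side']:
  for n,z in [('carton',35),('bay',35),('tin_a',156)]: print(c,n,[(np.round(r['point']),round(r['confidence'],2),np.round(at(c,r['point'],z,s))) for r in arm.tip_of(n,c)])
go([531,32,200])
a=cv2.imread('pics/w7.png');b=cv2.imread('pics/s7.png')[80:330,150:320]
cv2.imwrite('pics/c7.png',np.hstack([cv2.resize(a,(512,384)),cv2.resize(b,(261,384),interpolation=2)]))
E
```

```text
wrist carton [(array([263., 180.]), 0.97, array([537.,  35.,  35.]))]
wrist bay []
wrist tin_a [(array([253., 225.]), 0.78, array([528.,  35., 156.]))]
side carton [(array([234., 174.]), 0.92, array([543.,  52.,  35.]))]
side bay []
side tin_a [(array([227., 145.]), 0.63, array([526.,  41., 156.])), (array([240., 287.]), 0.61, array([ 461., -499.,  156.])), (array([262., 328.]), 0.58, array([ 482., -602.,  156.])), (array([316., 228.]), 0.53, array([ 665., -367.,  156.]))]
wz 0.0 d cm [0.11 0.08 0.24] pos [530.3  30.8 202.4] F [ 0.32 -0.4  -3.86] t 24.1 open 60.3 z [ 0. -0. -1.]
```

View pics/c7.png

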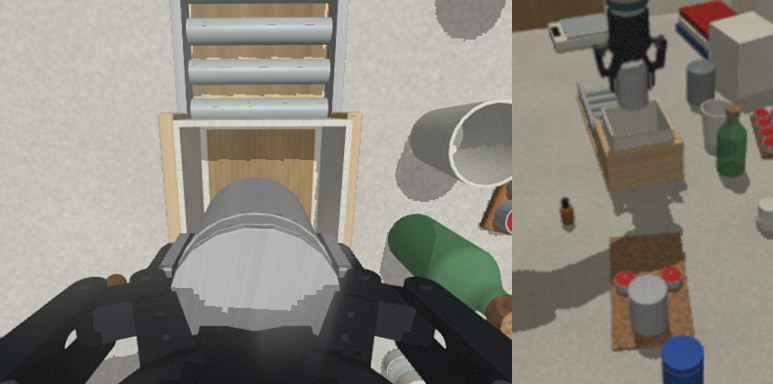

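The tin is held upright over the carton, whose back rim is at row 122 and columns 175–352. The light tin stands upright on the mat and the bystanders are in place.

```bash
python3 - <<'E'
from h import *
for u in [(175,121),(352,121)]: print(np.round(at('wrist',u,115),1))
m=(at('wrist',(175,121),115)+at('wrist',(352,121),115))/2
c=m+60*np.array([.064,-.998,0]);print('centre',c);go([c[0],c[1],202])
E
```

```text
[472.9  88.3 115. ]
[591.7  95.5 115. ]
centre [536.18194403  32.0529302  115.        ]
wz 0.0 d cm [0.08 0.6  0.04] pos [530.3  30.8 202.4] F [ 0.32 -0.4  -3.86] t 24.1 open 60.3 z [ 0. -0. -1.]
```

Emit:
drive_tool(
  motion=[
    {"gripper": 1,"dx": 0.2,"dy": 0.2,"dz": 0.2,"wx": 0,"wy": 0,"wz": 0},
    {"gripper": 1,"dx": 0,"dy": 0.2,"dz": 0.4,"wx": 0,"wy": 0,"wz": 0},
    {"gripper": 1,"dx": 0,"dy": 0,"dz": 0.2,"wx": 0,"wy": 0,"wz": 0},
    {"gripper": 1,"dx": 0,"dy": 0,"dz": 0,"wx": 0,"wy": 0,"wz": 0},
    {"gripper": 1,"dx": 0,"dy": 0,"dz": 0,"wx": 0,"wy": 0,"wz": 0},
    {"gripper": 1,"dx": 0,"dy": 0,"dz": 0,"wx": 0,"wy": 0,"wz": 0},
    {"gripper": 1,"dx": 0,"dy": 0,"dz": 0,"wx": 0,"wy": 0,"wz": 0},
    {"gripper": 1,"dx": 0,"dy": 0,"dz": 0,"wx": 0,"wy": 0,"wz": 0},
    {"gripper": 1,"dx": 0,"dy": 0,"dz": 0,"wx": 0,"wy": 0,"wz": 0},
    {"gripper": 1,"dx": 0,"dy": 0,"dz": 0,"wx": 0,"wy": 0,"wz": 0},
  ],
)

```text
time: 25.1
eef_pos: [534.1, 33.8, 194.3]
tcp_rot: [[-0.062, 0.998, 0.0], [0.998, 0.062, 0.0], [0.0, 0.0, -1.0]]
contact_force: [0.3, -0.0, -4.6]
opening: 59.8
```

```bash
python3 - <<'E'
from h import *
s=arm.state();go([534,33,195]);print(np.abs(s['qd']).max());arm.finish_job()
E
```

```text
wz 0.0 d cm [-0.08 -0.02 -0.07] pos [534.1  33.8 194.3] F [ 0.26 -0.02 -4.65] t 25.1 open 59.8 z [ 0.  0. -1.]
0.10757786376696436
the job is handed in; nothing more can be done
```

The job is done and handed in at 25.1 s. The heavier tin is held upright and still above the middle of the carton.

- **Carton:** I pushed it along the rollers until the reaction rose to 14 N with no further movement. The side and top pictures show it against the end stop.
- **Weighing:** The tin on the carton side of the mat read about 4.4 N and the other about 2.3 N. I set each back down at its spot, and the last picture shows the lighter one upright on the mat.
- **Final pose:** The gripper is at (534, 34, 194) mm pointing straight down, with the tin's underside roughly 30 mm above the carton rim. The load reads 4.6 N and the arm is nearly at rest.
- **Bystanders:** The ones visible in the last picture looked unmoved, but I did not measure each one again.

**Disagreement:** My estimates of the carton's centre differed by up to about 6 mm: (532, 29) from the top camera, (536, 32) from the wrist camera, and (531, 38) from the track. I aimed between them. The side camera's network gave (543, 52), which I ignored because the gripped tin hid part of the carton.

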